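# Swing the bench magnifier over the bearing

## Robot

A 6-joint arm with a two-finger parallel gripper is mounted at the origin on a cart in front of the work surface, level with it; the furniture and walls round the work are solid. World frame = base frame: x ahead of the robot, y to its left, z up, the work surface at z = 0. Lengths are in m, angles in degrees, forces in N, time in s.
With the tool pointing down it reaches from about 0.275 to 0.75 m from the base axis. Payload 10.2 kg.
Tool frame: the origin (TCP) lies at the very end of the fingers, on their centre line; the grasp point (between the pads) lies 19 mm behind it; y points along the fingers, z is the direction in which the jaws open and shut, and the axes are right-handed (so a half turn about y gives the same grasp; the last joint's range is limited). The gripper opens to 88 mm and grips with 3 to 60 N. Pads are 18 mm wide; open, the fingers measure 123 mm over their backs; the gripper's body (75 mm by 187 mm) begins 45 mm behind the grasp point.
Start: joints at [52.861, 17.928, 85.812, -0, 76.261, -12.8], TCP at [0.216, 0.478, 0.239] pointing down, gripper open.
Joint ranges: [-168.41, 168.41], [-55.51, 124.54], [10.69, 146.95], [-70.63, 250.63], [1, 178], [-165.06, 165.06]. Speed limits (degrees/s): [136.94, 136.94, 172.46, 180, 180, 180].

## Interface

Orientations are given as a 3x3 rotation matrix whose columns are the frame's x, y, z axes.
In Python, from cell import read_state, camera, hand_in gives the robot as it stands.
- The arm moves only by the tool step_arm, never from a script. Its argument "moves" is a list that holds one entry, the list of rows, each a list of 7 numbers: the closure, from -1 (fully open) to 1 (shut), then the shift along the tool's x, y, z in m, then the turn, a rotation vector about the tool's x, y, z in rad. A call has 1 to 20 rows; each row shifts and turns the commanded pose from where the row before left it, along the tool's axes as they then stand; what a row does not reach is not made up. A row lasts 1/12 s, in which the tool goes at most 41.7 mm and 7.16 degrees, less where a joint would pass 70% of its speed; a pose out of reach is approached as far as the arm can. A call is refused whole if a number of a shift passes 0.0417 or a number of a turn 0.125, either way. A call with a gripper value outside its range is refused whole. The fingers move at their own pace and stop on an object; "force" is the grip in N (left out, the last holds). Time passes only in rows, so rows that do not move let the fingers close. It gives the time, the measured TCP pose, the force and the opening at its end, in the units of the state.
- read_state(): the state, without advancing time (a new reading comes with each control period).
- camera(name): name is "side" or "top"; returns a dict with "pixels" (384x512x3 uint8, red, green, blue), "camera_matrix" (3x3 intrinsics, pixels), "D" ([k1, k2, p1, p2, k3] as OpenCV has them; the pictures are not rectified), "R" (3x3) and "t" (3): a world point X has camera coordinates R X + t. Camera axes: x right, y down, z forward; pixel columns grow to the right and rows downward; lengths in m; the calibration is good to about 2 mm. A picture is of the moment at which its call begins. There is no depth.
- hand_in(): hands the job in, once; it reports no verdict.
The state is a dict: "t": time; "joints": joint angles; "dq": joint speeds; "joint_torque": joint torques, N m; "position": TCP position; "ee_rot": TCP orientation; "force": force on the tool from outside, world axes, zero at the start; "wrist_torque": the same for the moment, N m; "opening": finger opening in m.
Only numpy, scipy, OpenCV 4.12 (cv2) and the standard library are available. Lean on these libraries where they do the work, as an engineer would, in place of code of your own. Each camera call takes 0.05 s, during which the arm holds its last target. There are 200 camera calls.

## Task

The ball bearing is to be inspected next. Swing the stiff arm of the bench magnifier so that the lens stands centred over the ball bearing, and let go of it there; leave the bearing lying where it is.

Things in the scene. Friction and masses are not known exactly. Their poses are not given: they have to be found in the camera images.
- lens_centre (a point): Centre of the round level magnifier lens, 112 mm above the bench, in a black ring 104 mm across (its top at 118 mm) on an arm that swings level about an upright post; circle radius 145 mm. The arm (350 g) is held by friction: about 1.2 N at the knob turns it, it stays where released and does not spring back. It reaches over all the mats.
- knob (a point): Grip of the magnifier: a plain upright round steel stub, 16 mm thick, at the outer end of the lens ring on the line from the post through the lens centre, 208 mm from the post axis. The point is on its axis 143 mm above the bench; the stub stands free from 118 mm to its top at 168 mm. Fixed to the arm, it moves with the lens on a level circle. Pinch it from above, from any side.
- pivot (a point): Point on the upright axis of the post about which the arm swings, at lens height (112 mm). The stand is fixed to the bench: round base 120 mm across, post 20 mm thick, the hub on top ends 132 mm above the bench.
- bearing_centre (a point): Centre of the ball bearing: plain grey steel ring, 52 mm across, 18 mm high, round hole, lying loose and flat; centre 13 mm, top 22 mm above the bench. It lies on one (any) of three round dark rubber mats, 72 mm across, 4 mm thick, under the lens's circle, within 5 mm of it. On the other mats lie a smaller six-sided nut (33 mm) and a bolt (62 mm).
Not all that is in view belongs to the job. What is shaped like the part that bears bearing_centre but blue or red is not meant.

How it is judged (in metres and radians):
At the end, for the whole second after the job is handed in: The lens centre is within 20 mm, seen from above, of the centre of the ball bearing, and stays there after release; the bearing lies within 15 mm of where it lay at the start (horizontal distance between lens_centre and bearing_centre below 0.02 m and distance of bearing_centre from where it was at the start of the episode below 0.015 m); the robot touches nothing.
It fails at once if the ball bearing is shifted by more than 15 mm (distance of bearing_centre from where it was at the start of the episode above 0.015 m).
It also fails if it takes over 40 s, if anything falls off the work surface, if the arm or the gripper's body presses on something with over 40 N, if the wrist force passes 120 N, or if a joint passes its speed limit or range.

## Working session

There is one attempt and no reset: what is moved stays moved. The work goes in short steps, Python scripts to look and compute and a tool call to move; the robot and the scene stay as the last step left them, time stands still between calls to the robot, and variables do not carry over. Pictures are saved under pics/ and viewed, about 8 in all and at most 12, crops included, and the job is handed in when it is done.

Besides the shell and the picture viewer there is one more tool, called after ">>>" as name(argument=value, ...) on one line, values as JSON. step_arm: Moves the arm, as the interface text tells. Its arguments: {"type":"object","properties":{"moves":{"type":"array"},"force":{"type":"number"}},"required":["moves"]}

```bash
mkdir -p pics; cat > h.py <<'E'
import numpy as np, cv2
from cell import read_state, camera
def ray(c,uv):
    n=cv2.undistortPoints(np.array([[uv]],float),c["camera_matrix"],np.array(c["D"]))[0,0]
    R=np.array(c["R"]);d=R.T@np.array([n[0],n[1],1]);return -R.T@np.array(c["t"]),d
def onz(c,uv,z):
    o,d=ray(c,uv);return o+d*(z-o[2])/d[2]
def proj(c,X):
    R=np.array(c["R"]);return cv2.projectPoints(np.array(X,float).reshape(-1,1,3),cv2.Rodrigues(R)[0],np.array(c["t"],float),np.array(c["camera_matrix"]),np.array(c["D"]))[0][:,0]
def tri(c1,a,c2,b):
    o1,d1=ray(c1,a);o2,d2=ray(c2,b)
    s=np.linalg.lstsq(np.c_[d1,-d2],o2-o1,rcond=None)[0];p,q=o1+s[0]*d1,o2+s[1]*d2
    return (p+q)/2,np.linalg.norm(p-q)
E
python3 - <<'E'
from h import *
import pickle
cs={}
for n in("top","side"):
    c=camera(n);c={k:np.array(v) for k,v in c.items() if k in("pixels","camera_matrix","D","R","t")};cs[n]=c
    cv2.imwrite(f"pics/{n}0.png",c["pixels"][:,:,::-1]);print(n,-c["R"].T@c["t"],c["R"][2],c["camera_matrix"][0,0])
pickle.dump(cs,open("c0.pkl","wb"))
s=read_state();print(s["t"],s["position"],s["ee_rot"],s["opening"])
E
```

```text
top [0.37867678 0.19264195 1.03739599] [ 0.19822636  0.00884319 -0.98011638] 435.2706021957869
side [0.42078808 1.08511196 0.57551839] [ 0.13917708 -0.87115481 -0.47087051] 490.74473218846504
0.1 [0.21625423 0.47816695 0.2382351 ] [[ 9.11117463e-01 -6.60124330e-04  4.12146252e-01]
 [-4.12146710e-01 -8.73351169e-04  9.11117076e-01]
 [-2.41502138e-04 -9.99999401e-01 -1.06779357e-03]] 0.08828756649157417
```

View pics/top0.png

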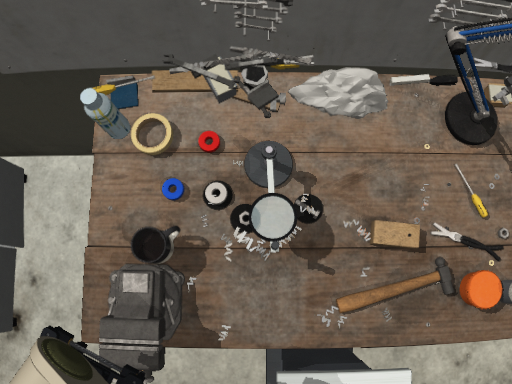

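View pics/side0.png

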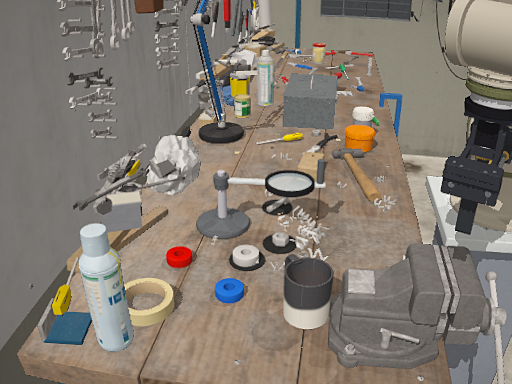

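The top view shows the post and hub at (269,150), the lens at (272,216) and the knob at about (275,245). Things that could be taken for the bearing:
- whitish-grey ring on a mat at (217,194)
- nut on a mat at (243,217)
- bolt on a mat at (309,208)
- red ring at (208,141)
- blue ring at (172,188)
- tape roll at (152,133)

The grey ring on the mat fits the description, so I'll check it in a crop and measure it.

```bash
cat > m.py <<'E'
from h import *
def blob(mask,near,r=40):
    n,l,s,ce=cv2.connectedComponentsWithStats(mask.astype(np.uint8))
    k=[i for i in range(1,n) if s[i,4]>25 and np.hypot(*(ce[i]-near))<r]
    return [(ce[i].round(1),s[i]) for i in k]
E
python3 - <<'E'
from m import *
import pickle
cs=pickle.load(open("c0.pkl","rb"));T,S=cs["top"],cs["side"]
a=cv2.resize(T["pixels"][130:260,160:335],None,fx=4,fy=4,interpolation=2)
b=cv2.resize(S["pixels"][155:275,185:345],None,fx=4,fy=4,interpolation=2)
cv2.imwrite("pics/ct.png",a[:,:,::-1]);cv2.imwrite("pics/cs.png",b[:,:,::-1])
for n,c,near in(("top",T,(217,194)),("side",S,(246,257))):
    hsv=cv2.cvtColor(c["pixels"],cv2.COLOR_RGB2HSV)
    m=(hsv[...,2]>110)&(hsv[...,1]<40)
    for ce,s in blob(m,near,15): print(n,"light",ce,s,onz(c,(s[0]+s[2]/2-.5,s[1]+s[3]/2-.5),.02).round(4))
    m=(hsv[...,2]<60)
    for ce,s in blob(m,near,15): print(n,"dark",ce,s,onz(c,(s[0]+s[2]/2-.5,s[1]+s[3]/2-.5),.004).round(4))
print("lens",onz(T,(272.5,216.5),.115),"knobtop",onz(T,(275,244),.168),"hub",onz(T,(269,150),.132))
print(tri(T,(275,244),S,(321,163)))
print("mats",onz(T,(217,194),.004),onz(T,(243,218),.004),onz(T,(309,208),.004))
E
```

```text
top light [215.4 192.7] [205 182  22  22 321] [0.5718 0.307  0.02  ]
top dark [221.1 197.5] [203 180  32  30 308] [0.57   0.3014 0.004 ]
top dark [216.2 192.1] [213 190   7   6  32] [0.5749 0.3076 0.004 ]
side light [245.4 255.2] [232 244  27  23 503] [0.5681 0.3145 0.02  ]
side dark [249.  263.7] [229 252  36  19 188] [0.5658 0.3119 0.004 ]
lens [0.50188516 0.17324057 0.115     ] knobtop [0.4395727  0.16945898 0.168     ] hub [0.64431825 0.18079606 0.132     ]
(array([0.43782858, 0.16931178, 0.16101246]), np.float64(0.004456738724569611))
mats [0.57118166 0.30507907 0.004     ] [0.51292621 0.24144801 0.004     ] [0.53735846 0.08310816 0.004     ]
```

View pics/ct.png

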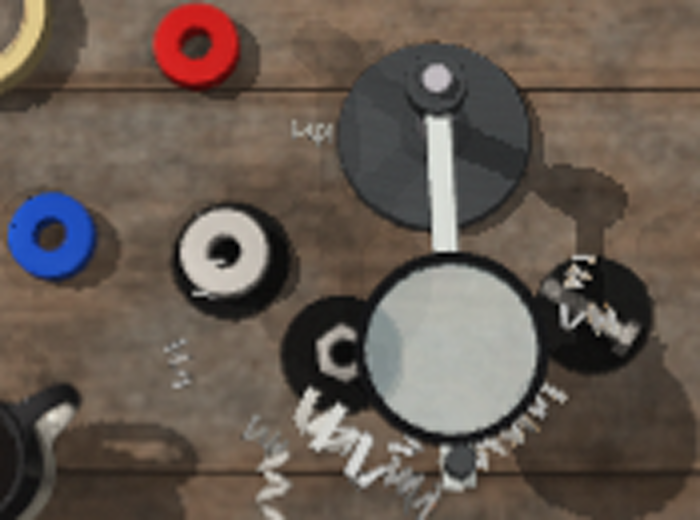

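View pics/cs.png

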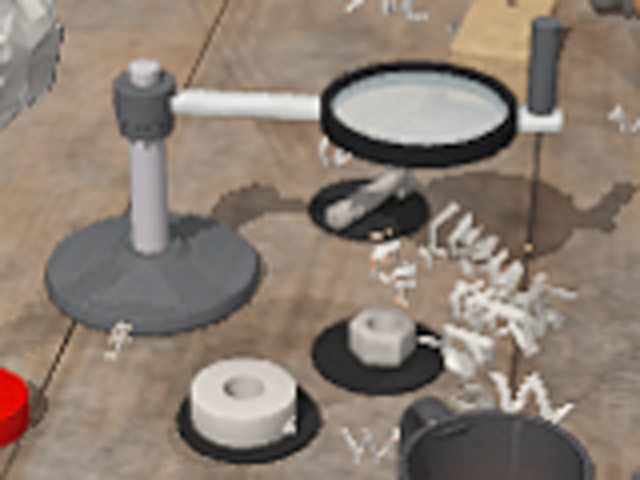

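The crops show a plain grey ring with a round hole on a mat at top (216,192.5) and side (246,252). The nut at (243,217) is six-sided, and the red and blue rings are decoys. So the ring at (216,192.5) is the bearing.

```bash
python3 - <<'E'
from m import *
import pickle
cs=pickle.load(open("c0.pkl","rb"));T,S=cs["top"],cs["side"]
for n,a,b,z in(("bearing top",(216,192.5),(245.75,251.75),.022),("hubcap",(268.75,149.25),(221,172),.132),("knobtop",(275,244.7),(321.25,160),.168),("lens",(273,217),(290,183.5),.118)):
    p,e=tri(T,a,S,b);print(n,p.round(4),round(e,4),"T",onz(T,a,z)[:2].round(4),"S",onz(S,b,z)[:2].round(4))
B=(onz(T,(216,192.5),.022)+onz(S,(245.75,251.75),.022))[:2]/2
K=onz(T,(275,244.7),.168)[:2];L=onz(T,(273,217),.118)[:2]
P=(onz(T,(268.75,149.25),.132)+onz(S,(221,172),.132))[:2]/2
print("P-K",np.linalg.norm(P-K),"P-L",np.linalg.norm(P-L),"P-B",np.linalg.norm(P-B))
for q in(K,L,B): print(q,np.degrees(np.arctan2(*(q-P)[::-1])))
E
```

```text
bearing top [0.5699 0.3055 0.0218] 0.0032 T [0.5715 0.3056] S [0.5681 0.3062]
hubcap [0.6442 0.1811 0.1309] 0.0041 T [0.646  0.1813] S [0.6414 0.1843]
knobtop [0.4368 0.1695 0.1677] 0.0027 T [0.4382 0.1695] S [0.4355 0.1703]
lens [0.4993 0.1721 0.1106] 0.0041 T [0.5004 0.1722] S [0.4961 0.187 ]
P-K 0.2059759781214633 P-L 0.14369787690776958 P-B 0.14357947321972028
[0.43817953 0.16946181] -176.28399290156403
[0.50041382 0.17224187] -175.78188941717477
[0.56979344 0.30589492] 120.9907437014301
```

Measured points, checked against the given sizes:
- **Pivot:** about (0.644, 0.182).
- **Lens:** radius 144 mm against the given 145.
- **Knob:** radius 206 mm against the given 208.
- **Bearing:** 144 mm from the pivot, at 121°. The arm now stands at about 184°.

The jaws already lie near the mean tangent, so I'll keep this orientation. The first move goes above the knob.

>>> step_arm(moves=[[[-1,0.033,0,-0.019,0,0,0],[-1,0.033,0,-0.019,0,0,0],[-1,0.033,0,-0.019,0,0,0],[-1,0.033,0,-0.019,0,0,0],[-1,0.033,0,-0.019,0,0,0],[-1,0.033,0,-0.019,0,0,0],[-1,0.033,0,-0.019,0,0,0],[-1,0.033,0,-0.019,0,0,0],[-1,0.033,0,-0.019,0,0,0],[-1,0.033,0,-0.019,0,0,0],[-1,0,0,0,0,0,0],[-1,0,0,0,0,0,0]]], force=15)

```text
t: 1.1
position: [0.4392, 0.168, 0.2383]
ee_rot: [[0.91, -0.001, 0.415], [-0.415, 0.0, 0.91], [-0.001, -1.0, -0.0]]
force: [-0.7, 0.4, -0.3]
opening: 0.0883
```

```bash
python3 - <<'E'
from m import *
s=read_state();print(s["t"],np.round(s["position"],4),np.round(s["ee_rot"],3).tolist(),s["opening"],s["force"])
R=np.array(s["ee_rot"]);print("to go (tool)",(R.T@(np.array([.438,.169,.132])-s["position"])).round(4))
c=camera("side");cv2.imwrite("pics/side1.png",cv2.resize(c["pixels"][60:300,150:470],None,fx=2,fy=2)[:,:,::-1])
E
```

```text
1.1 [0.4392 0.168  0.2383] [[0.91, -0.001, 0.415], [-0.415, 0.0, 0.91], [-0.001, -1.0, -0.0]] 0.08832150006149185 [-0.70656873  0.42188664 -0.2733472 ]
to go (tool) [-0.0014  0.1063  0.0004]
```

View pics/side1.png

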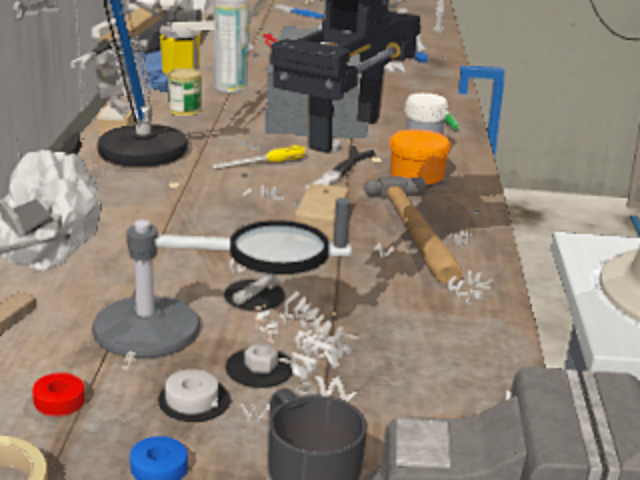

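The fingers at (320,148) and (370,122) hang above the knob top at (342,200) and straddle it. Next I descend and close.

>>> step_arm(moves=[[[-1,0,0.03,0,0,0,0],[-1,0,0.03,0,0,0,0],[-1,0,0.03,0,0,0,0],[-1,0,0.016,0,0,0,0],[-1,0,0,0,0,0,0],[1,0,0,0,0,0,0],[1,0,0,0,0,0,0],[1,0,0,0,0,0,0],[1,0,0,0,0,0,0],[1,0,0,0,0,0,0],[1,0,0,0,0,0,0],[1,0,0,0,0,0,0],[1,0,0,0,0,0,0]]], force=15)

```text
t: 2.23
position: [0.4388, 0.1692, 0.1328]
ee_rot: [[0.911, 0.0, 0.412], [-0.412, 0.0, 0.911], [0.0, -1.0, 0.0]]
force: [0.4, -0.7, 0.6]
opening: 0.0371
```

>>> step_arm(moves=[[[1,0,0,0,0,0,0],[1,0,0,0,0,0,0],[1,0,0,0,0,0,0],[1,0,0,0,0,0,0],[1,0,0,0,0,0,0],[1,0,0,0,0,0,0],[1,0,0,0,0,0,0],[1,0,0,0,0,0,0]]], force=15)

```text
t: 2.9
position: [0.4385, 0.1692, 0.1326]
ee_rot: [[0.911, -0.001, 0.412], [-0.412, -0.0, 0.911], [-0.001, -1.0, -0.001]]
force: [-3.6, -1.1, 1.4]
opening: 0.0153
```

Gripped: the opening of 15.3 mm is close to the 16 mm stub. Next are the arc steps in tool axes.

```bash
python3 - <<'E'
from m import *
s=read_state();R=np.array(s["ee_rot"]);p=np.array(s["position"])
P=np.array([.6455,.182]);a0=np.degrees(np.arctan2(*(p[:2]-P)[::-1]))%360
print(a0,np.linalg.norm(p[:2]-P),np.degrees(np.arctan2(.3057-.182,.5699-.6455)))
w=np.radians(np.linspace(a0,121.3,17));W=P+.207*np.c_[np.cos(w),np.sin(w)]
print((np.c_[np.diff(W,axis=0),np.zeros(16)]@R).round(4)[:,[0,2]].tolist(),W[-1])
E
```

```text
183.54654164901805 0.2074289534352929 121.43143912799961
[[-0.0061, 0.0126], [-0.0053, 0.013], [-0.0044, 0.0134], [-0.0035, 0.0136], [-0.0025, 0.0138], [-0.0016, 0.014], [-0.0006, 0.014], [0.0003, 0.014], [0.0013, 0.014], [0.0022, 0.0139], [0.0032, 0.0137], [0.0041, 0.0134], [0.005, 0.0131], [0.0059, 0.0128], [0.0067, 0.0123], [0.0075, 0.0119]] [0.53795954 0.35887298]
```

>>> step_arm(moves=[[[1,-0.006,0,0.0125,0,0,0],[1,-0.0055,0,0.013,0,0,0],[1,-0.0045,0,0.0135,0,0,0],[1,-0.0035,0,0.0135,0,0,0],[1,-0.0025,0,0.014,0,0,0],[1,-0.0015,0,0.014,0,0,0],[1,-0.0005,0,0.014,0,0,0],[1,0.0005,0,0.014,0,0,0],[1,0,0,0,0,0,0]]], force=15)

```text
t: 3.65
position: [0.4624, 0.2794, 0.1324]
ee_rot: [[0.912, 0.0, 0.411], [-0.411, 0.001, 0.912], [-0.0, -1.0, 0.001]]
force: [-2.5, 2.4, 2.7]
opening: 0.0156
```

```bash
python3 - <<'E'
from m import *
c=camera("top");cv2.imwrite("pics/top2.png",cv2.resize(c["pixels"][120:300,130:350],None,fx=3,fy=3)[:,:,::-1])
s=read_state();p=s["position"];print(p,s["opening"],s["force"],np.hypot(p[0]-.6455,p[1]-.182))
E
```

```text
[0.46198174 0.27860042 0.13245751] 0.015512801738690867 [-2.01221101  2.28014832 -0.10820128] 0.2073899531956431
```

View pics/top2.png

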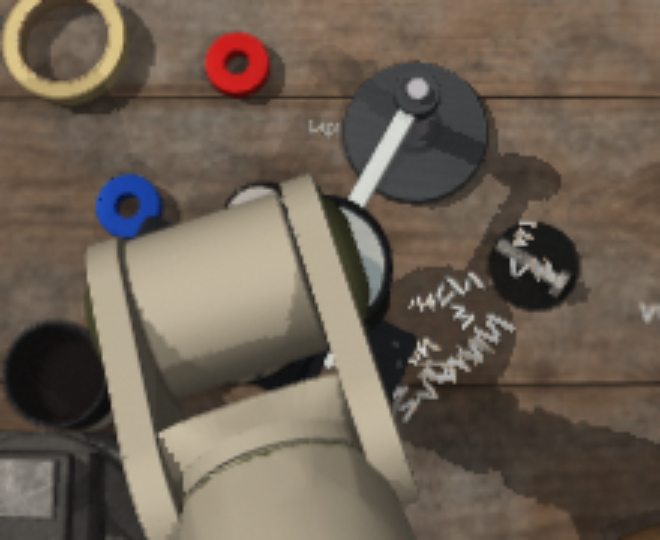

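The magnifier arm at (385,160) is following the gripper, and the force stays small. I'll finish the arc.

>>> step_arm(moves=[[[1,0.0015,0,0.014,0,0,0],[1,0.002,0,0.014,0,0,0],[1,0.003,0,0.0135,0,0,0],[1,0.004,0,0.0135,0,0,0],[1,0.005,0,0.013,0,0,0],[1,0.006,0,0.013,0,0,0],[1,0.0065,0,0.0125,0,0,0],[1,0.0075,0,0.012,0,0,0],[1,0,0,0,0,0,0],[1,0,0,0,0,0,0]]], force=15)

```text
t: 4.53
position: [0.538, 0.3587, 0.1324]
ee_rot: [[0.911, 0.0, 0.412], [-0.412, 0.0, 0.911], [0.0, -1.0, 0.0]]
force: [0.7, 1.0, -3.7]
opening: 0.0153
```

```bash
python3 - <<'E'
from m import *
s=read_state();p=np.array(s["position"]);d=p[:2]-[.6455,.182];print(p,s["opening"],s["force"],np.hypot(*d),np.degrees(np.arctan2(d[1],d[0])))
R=np.array(s["ee_rot"]);print("tool shift to 121.4deg:",R.T@np.r_[np.array([.6455,.182])+.207*np.array([np.cos(np.radians(121.4)),np.sin(np.radians(121.4))])-p[:2],0])
c=camera("side");cv2.imwrite("pics/side3.png",cv2.resize(c["pixels"][90:310,170:400],None,fx=2.6,fy=2.6)[:,:,::-1])
E
```

```text
[0.53795151 0.3587475  0.13237795] 0.015297300174741872 [ 0.69353166  1.02081012 -3.68858558] 0.20689696828284457 121.31995305799045
tool shift to 121.4deg: [-2.48009922e-04 -8.85132334e-08 -1.80829640e-04]
```

View pics/side3.png

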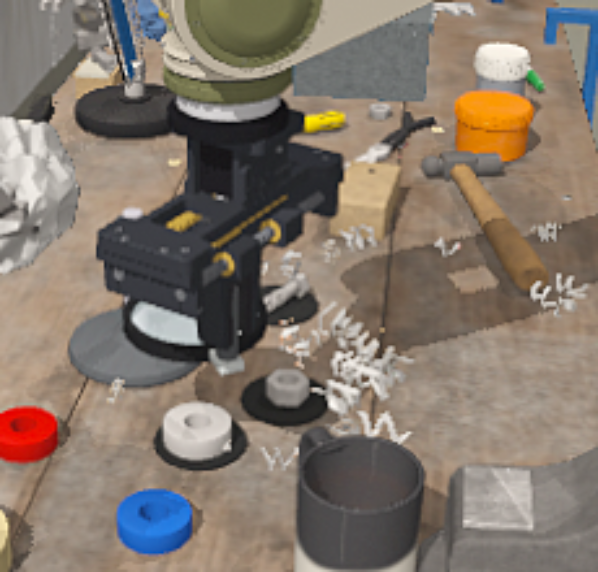

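The knob is still in the grip at the target, and the bearing at (198,430) is undisturbed. I'll open, rise straight up and back away.

>>> step_arm(moves=[[[-1,0,0,0,0,0,0],[-1,0,0,0,0,0,0],[-1,0,0,0,0,0,0],[-1,0,0,0,0,0,0],[-1,0,0,0,0,0,0],[-1,0,0,0,0,0,0],[-1,0,0,0,0,0,0],[-1,0,0,0,0,0,0],[-1,0,0,0,0,0,0],[-1,0,0,0,0,0,0],[-1,0,-0.02,0,0,0,0],[-1,0,-0.03,0,0,0,0],[-1,0,-0.03,0,0,0,0],[-1,0,-0.03,0,0,0,0],[-1,0,0,0,0,0,0]]])

```text
t: 5.83
position: [0.5393, 0.36, 0.2494]
ee_rot: [[0.911, 0.009, 0.412], [-0.412, 0.004, 0.911], [0.007, -1.0, 0.008]]
force: [0.5, -0.4, 0.5]
opening: 0.0878
```

>>> step_arm(moves=[[[-1,-0.04,0,0,0,0,0],[-1,-0.04,0,0,0,0,0],[-1,-0.04,0,0,0,0,0],[-1,-0.04,0,0,0,0,0],[-1,-0.04,0,0,0,0,0],[-1,-0.04,0,0,0,0,0],[-1,-0.04,0,0,0,0,0],[-1,-0.02,0,0,0,0,0],[-1,0,0,0,0,0,0],[-1,0,0,0,0,0,0],[-1,0,0,0,0,0,0]]])

```text
t: 6.75
position: [0.2654, 0.4826, 0.2425]
ee_rot: [[0.911, 0.0, 0.413], [-0.413, -0.0, 0.911], [0.0, -1.0, -0.0]]
force: [0.9, -0.4, -0.5]
opening: 0.0884
```

```bash
python3 - <<'E'
from m import *
import pickle
cs={}
for n in("top","side"):
    c=camera(n);cs[n]={k:np.array(v) for k,v in c.items()}
pickle.dump(cs,open("c4.pkl","wb"));T,S=cs["top"],cs["side"]
a=cv2.resize(T["pixels"][130:260,160:310],None,fx=4,fy=4,interpolation=2)
b=cv2.resize(S["pixels"][155:285,185:345],None,fx=3.75,fy=4,interpolation=2)
cv2.imwrite("pics/top4.png",a[:,:,::-1]);cv2.imwrite("pics/side4.png",b[:,:,::-1])
s=read_state();print(s["t"],s["position"],s["force"],s["opening"])
E
```

```text
6.85 [0.26579314 0.48236749 0.24246464] [-0.39576551  0.38143515 -0.77059906] 0.08815287610297663
```

View pics/top4.png

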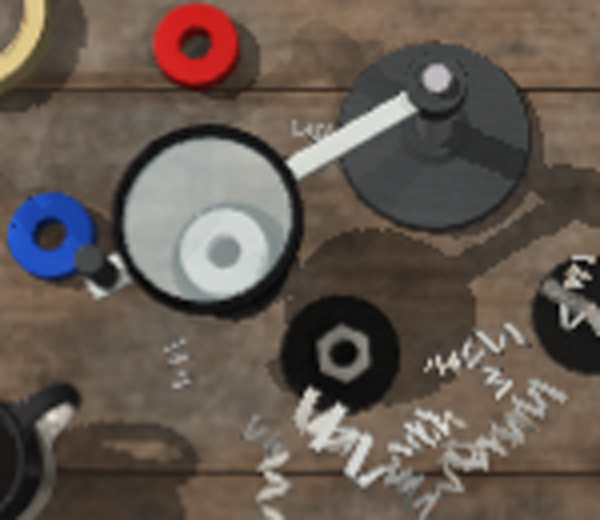

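View pics/side4.png

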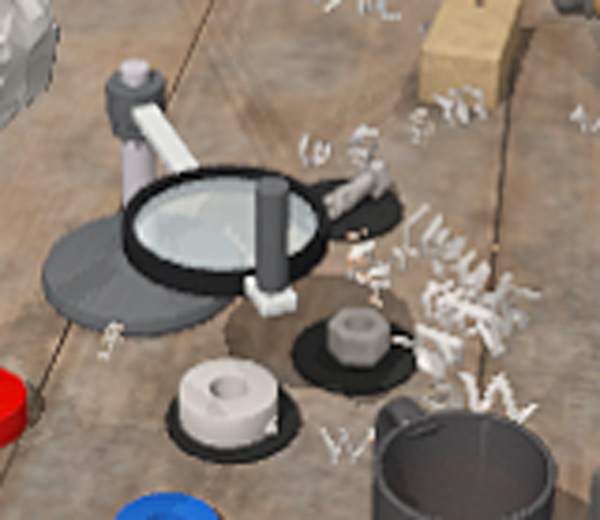

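Top view: the lens ring centre is at crop (208,219) and the bearing at (223,250), unmoved. The knob is free. The offset between them should mostly be parallax, so I'll measure it.

```bash
python3 - <<'E'
from m import *
import pickle
cs=pickle.load(open("c4.pkl","rb"));T,S=cs["top"],cs["side"]
hsv=cv2.cvtColor(T["pixels"],cv2.COLOR_RGB2HSV)
LT=(160+208/4-.4,130+219/4-.4);LS=(185+226/3.75-.4,155+227/4-.4)
p,e=tri(T,LT,S,LS);print("lens tri",p.round(4),e.round(4))
L=onz(T,LT,.116);Ls=onz(S,LS,.116);print(L,Ls)
B=onz(T,(160+223/4-.4,130+250/4-.4),.022);Bs=onz(S,(185+229/3.75-.4,155+389/4-.4),.022);print("bearing",B,Bs)
print("diff",(L-B)[:2],np.hypot(*(L-B)[:2]),(Ls-Bs)[:2],np.hypot(*(Ls-Bs)[:2]))
E
```

```text
lens tri [0.5705 0.3053 0.1135] 0.0032
[0.57158215 0.30514247 0.116     ] [0.56795643 0.31003689 0.116     ]
bearing [0.57242102 0.30716928 0.022     ] [0.56823255 0.30656    0.022     ]
diff [-0.00083887 -0.00202681] 0.0021935475312044287 [-0.00027612  0.0034769 ] 0.0034878431315529743
```

```bash
python3 -c "from cell import hand_in; print(hand_in())"
```

```text
the job is handed in; nothing more can be done
None
```

The magnifier lens now stands over the ball bearing, and I have handed the job in (it reports no verdict). I gripped the knob from above, swung the arm about 62° around the post, released it and backed the gripper well away. It took about 7 s of the 40 s allowed.

Last checks, all after release:
- **Lens over bearing:** the offset is about 2 mm from the top view and 3.5 mm from the side view; the limit is 20 mm.
- **Bearing:** it lies where it was at the start, within measuring error of about 2 mm.
- **Robot:** the gripper was clear of everything, and the wrist force read under 1 N.

No check failed. The two cameras differ by about 4–6 mm on absolute positions, a little more than their stated 2 mm calibration each, but this does not affect the result.

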